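Raise the desk camera stand to its second stop and hold it there

TASK

Get the small telescopic camera stand up to full height for filming papers: press the round release button on the front of its foot all the way down so that the column unlocks and pops up a little, then take hold of the block-shaped mounting head on top of the column and pull it straight up, past the first stop, until it is against the second stop. The column sinks back when let go, so finish while still gripping the head and holding it fully extended; leave the stapler, the mug and the pen pot beside it where they are.

Things in the scene. Friction and masses are not known exactly. Their poses are not given: they have to be found in the camera images.
- stand: foot of the telescopic camera stand, screwed to the desk: dark steel plate 190 x 90 x 14 mm carrying a grey column tube with a black collar (42 mm across at its collar, top 96 mm above the desk). Origin on the desk under the column's axis; z up along the column; the foot reaches 130 mm towards -x and 60 mm towards +x; the release button lies on its -x side (roughly towards the robot)
- button_top (a point): centre of the top face of the release button: bare-metal round push button, 22 mm across, its top 9 mm proud of a grey housing 44 x 48 mm and 44 mm high, 95 mm from the column's axis on the stand's -x side; top 53 mm above the desk when up. Pressed straight down, travel 6 mm, 2.4 N to start and about 5 N fully down; springs back up when released
- release_button (a joint): how far the button is pressed: 0 up, 0.006 m fully down; the column unlocks at about 0.0035 m and cannot be pulled out before that
- head: mounting head on top of the column: grey block, 36 mm along the stand's x, 26 mm along the stand's y, 34 mm tall, its axes parallel to the stand's. Origin at the block's centre, on the column's axis, 135 mm above the desk while locked; a rubber disc and a thin screw stand 10 mm above its top face and a 4 mm screw head juts from its +x face. It moves only straight up and down and does not turn. Below it are thin column sections (up to 34 mm across)
- upper_section (a joint): how far the thin upper section is drawn out of the middle one: 0 locked in; after the button is pressed it pops up by itself to about 0.01 to 0.018 m and stays there; 0.06 m = first stop. Drawing it to the first stop takes up to about 4 N and a spring draws it back
- middle_section (a joint): how far the middle section is drawn out of the column tube: 0 in, 0.06 m fully out = second stop (with upper_section also at 0.06 m, the head is then 120 mm higher than when locked). It starts to move once the upper section is at the first stop, takes about 6 N, rising to about 9 N at the second stop, which is a hard end; a spring draws it back when let go
- stapler_center (a point): black desk stapler, 125 x 30 x 40 mm, point 20 mm up; loose, a bystander to be left where it is
- mug_center (a point): white mug, 80 mm across, 95 mm tall, point half-way up; loose, a bystander to be left where it is
- pen_cup_center (a point): dark round pen pot with pens, 72 mm across, 100 mm tall (pens to 155), point 50 mm up; loose, a bystander to be left where it is
There are look-alikes about, which are no part of the job. What is shaped like the stand but turquoise or yellow is not meant.

How it is judged:
By the outcome, as a careful person would: the job done as asked, in the order asked, and still so for the second after the job is handed in, while the arm keeps its last pose, push and grip.
It also fails if it takes over 42 s, if anything falls off the work surface, if the arm or the gripper's body presses on something with over 40 N, if the wrist force passes 120 N, or if a joint passes its speed limit or range.

ROBOT

A 6-joint arm with a two-finger parallel gripper is mounted at the origin on the work surface. World frame = base frame: x ahead of the robot, y to its left, z up, the work surface at z = 0. Lengths are in m, angles in rad, forces in N, time in s.
With the tool pointing down it reaches from about 0.375 to 0.9 m from the base axis. Payload 3.1 kg.
Tool frame: the origin (TCP) lies where the fingers leave the gripper's body, on its centre line; the fingertips stand 70 mm ahead of it and the grasp point (between the pads) lies 51 mm ahead of it (robot.tip_reach is the distance from the TCP to the fingertips, in m); z points along the fingers, y is the line along which they close (so a half turn about z gives the same grasp; the last joint's range is limited). The gripper opens to 87 mm and grips with 3 to 60 N. Pads are 19 mm wide; open, the fingers measure 117 mm over their backs; the gripper's body (75 mm by 190 mm) begins 51 mm behind the grasp point.
Start: joints at [1.018, 0.527, 1.433, -0, 1.181, -0.178], TCP at [0.229, 0.582, 0.292] pointing down, gripper open.
Joint ranges: [-3.08, 3.08], [-0.75, 2.2], [0.22, 2.44], [-1.43, 4.57], [0, 2.65], [-2.85, 2.85]. Speed limits (rad/s): [2.79, 2.79, 3.14, 3.14, 3.14, 3.14].

INTERFACE

Orientations are given as a unit quaternion [x, y, z, w].
In Python, from rig import robot gives the robot as it stands.
- The arm moves only by the tool carry_out, never from a script. Its argument "rows" is a list that holds one entry, the list of rows, each a list of 6 numbers: the shift along the tool's x, y, z in mm, then the turn, a rotation vector about the tool's x, y, z in units of 8 degrees (1.0 is 8 degrees). A call has 1 to 20 rows; each row is the pose to reach, as a shift and turn from the pose commanded when the call began, along the tool's axes at that moment; what a row does not reach only later rows make up. A row lasts 1/10 s, in which the tool goes at most 50 mm and 8.59 degrees, less where a joint would pass 70% of its speed; a pose out of reach is approached as far as the arm can. A call with a gripper value outside its range is refused whole. "fingers" is the opening, from 0 (shut) to 1 (fully open), set as the call begins (left out, the last holds). The fingers move at their own pace and stop on an object; "grip_force" is the grip in N (left out, the last holds). Time passes only in rows, so rows that repeat a pose let the fingers close. It gives the time, the measured TCP pose, the force and the opening at its end, in the units of the state.
- robot.get_obs(): the state, without advancing time (a new reading comes with each control period).
- robot.camera(name): name is "side" or "top" or "wrist"; returns a dict with "color" (480x640x3 uint8, red, green, blue), "depth" (480x640 float32, m along the optical axis (not along the pixel's ray), 0 where there is no reading), "K" (3x3 intrinsics, pixels), "camera_from_world" (4x4, takes a point from world to camera coordinates). Camera axes: x right, y down, z forward; pixel columns grow to the right and rows downward; lengths in m; the calibration is good to about 2 mm. A picture is of the moment at which its call begins.
- robot.hand_in(): hands the job in, once; it reports no verdict.
The state is a dict: "time": time; "q": joint angles; "joint_velocities": joint speeds; "joint_torque": joint torques, N m; "position": TCP position; "tool_rot": TCP orientation; "ft_force": force on the tool from outside, world axes, zero at the start; "moment": the same for the moment, N m; "grip_width": finger opening in m.
Only numpy, scipy, OpenCV 4.12 (cv2) and the standard library are available. Lean on these libraries where they do the work, as an engineer would, in place of code of your own. Each camera call takes 0.05 s, during which the arm holds its last target. There are 200 camera calls.

## Working session

There is one attempt and no reset: what is moved stays moved. The work goes in short steps, Python scripts to look and compute and a tool call to move; the robot and the scene stay as the last step left them, time stands still between calls to the robot, and variables do not carry over. Pictures are saved under pics/ and viewed, on a budget of 10 in all, crops included, one or two more only if the job needs it, and the job is handed in when it is done.

Besides the shell and the picture viewer there is one more tool, called by a JSON object that holds its "fn" and its "kwargs", one argument or row to a line. carry_out: Moves the arm, as the interface text tells. Its arguments: {"type":"object","properties":{"rows":{"type":"array"},"fingers":{"type":"number"},"grip_force":{"type":"number"}},"required":["rows"]}

```bash
mkdir -p pics
cat > h.py <<'E'
from rig import robot
import numpy as np, cv2
def snap(n):
    c=robot.camera(n); return c
def pts(c):
    d=c["depth"]; K=c["K"]; v,u=np.mgrid[:480,:640]
    P=np.stack([(u-K[0,2])*d/K[0,0],(v-K[1,2])*d/K[1,1],d],-1)
    T=np.linalg.inv(c["camera_from_world"]); W=P@T[:3,:3].T+T[:3,3]; W[d==0]=np.nan
    return W
E
python3 - <<'E'
from h import *
o=robot.get_obs(); print({k:np.round(v,3) for k,v in o.items()})
a=snap("top"); b=snap("side")
np.savez("/tmp/a.npz",**a); np.savez("/tmp/b.npz",**b)
for c in(a,b): print(np.round(c["camera_from_world"],3).tolist())
im=np.vstack([a["color"],b["color"]])[:,:,::-1]
im=cv2.resize(im,(400,600)) if 0 else im
cv2.imwrite("pics/top.png",a["color"][:,:,::-1]);cv2.imwrite("pics/side.png",b["color"][:,:,::-1])
E
```

```text
{'time': np.float64(0.0), 'q': array([ 1.018,  0.528,  1.434, -0.   ,  1.181, -0.179]), 'joint_velocities': array([ 0.001,  0.   ,  0.001, -0.001, -0.001, -0.   ]), 'joint_torque': array([ 1.0000e-03, -4.4003e+01, -1.7659e+01,  6.3000e-02,  5.8000e-02,
       -0.0000e+00]), 'position': array([0.228, 0.581, 0.291]), 'tool_rot': array([ 0.186,  0.982, -0.001, -0.   ]), 'ft_force': array([ 0.168,  0.074, -1.107]), 'moment': array([-0.035,  0.019, -0.029]), 'grip_width': np.float64(0.087)}
[[0.023, -1.0, -0.008, -0.001], [-0.976, -0.02, -0.218, 0.513], [0.218, 0.013, -0.976, 0.971], [0.0, 0.0, 0.0, 1.0]]
[[0.756, -0.655, 0.007, -0.374], [-0.446, -0.521, -0.728, 0.298], [0.48, 0.547, -0.686, 0.938], [0.0, 0.0, 0.0, 1.0]]
```

View pics/top.png

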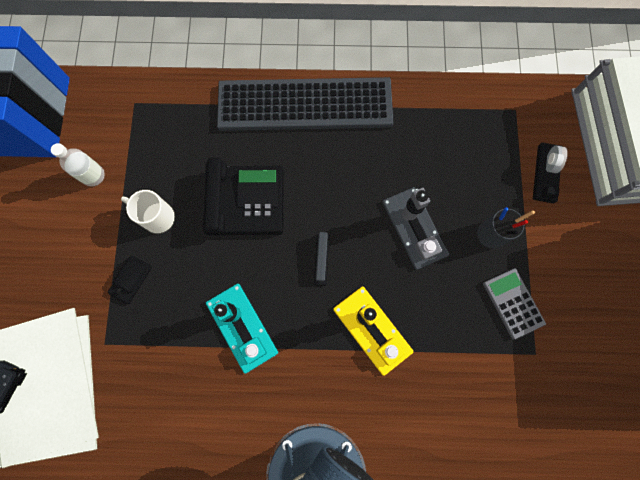

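View pics/side.png

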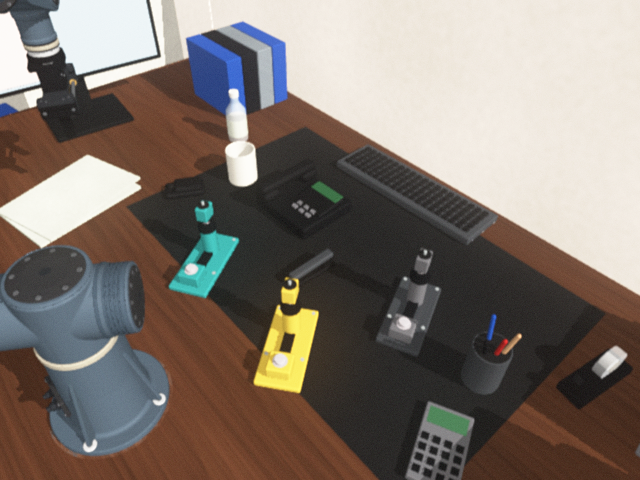

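Both views show three stands: turquoise (top image 240,328), yellow (372,330) and grey/dark steel (415,228; button about 430,247, head about 420,197). Only the grey one has a dark steel foot and isn't an excluded colour. Next I'll measure it and check it in a crop.

Run:
```python
from h import *
from scipy import ndimage as nd
out=[]
def ray(c,u,v,z):
    K=c["K"];T=np.linalg.inv(c["camera_from_world"])
    d=T[:3,:3]@np.array([(u-K[0,2])/K[0,0],(v-K[1,2])/K[1,1],1]); o=T[:3,3]
    return o+d*(z-o[2])/d[2]
for n,(x0,x1,y0,y1) in (("a",(370,460,170,280)),("b",(365,450,235,365))):
    c=np.load(f"/tmp/{n}.npz"); W=pts(c); g=c["color"].min(-1)
    m=np.zeros_like(g,bool); m[y0:y1,x0:x1]=g[y0:y1,x0:x1]>170
    l,k=nd.label(m); 
    for i in range(1,k+1):
        if (l==i).sum()>15:
            v,u=nd.center_of_mass(l==i); print(n,(l==i).sum(),round(u),round(v),"ray z.053",ray(c,u,v,.053).round(4),"depth",np.nanmedian(W[l==i],0).round(4))
    R=W[y0:y1,x0:x1].reshape(-1,3)
    for lo,hi in((.008,.02),(.038,.049),(.146,.156)):
        s=R[(R[:,2]>lo)&(R[:,2]<hi)]
        if len(s)>8: print(n,lo,len(s),"mean",s.mean(0).round(4),cv2.minAreaRect((s[:,:2]*1000).astype(np.float32)))
    out.append(cv2.resize(c["color"][y0:y1,x0:x1],(400,500),interpolation=cv2.INTER_CUBIC))
cv2.imwrite("pics/crop.png",np.hstack(out)[:,:,::-1])
```

```text
a 105 430 246 ray z.053 [ 0.5124 -0.251   0.053 ] depth [ 0.5134 -0.2517  0.0518]
a 0.008 1767 mean [ 0.564  -0.2178  0.0143] ((593.080810546875, -212.54054260253906), (247.75418090820312, 90.21880340576172), 24.981534957885742)
a 0.038 332 mean [ 0.5167 -0.2455  0.0442] ((550.7550048828125, -230.48153686523438), (130.12684631347656, 47.81802749633789), 26.400646209716797)
a 0.146 141 mean [ 0.5969 -0.2099  0.1529] ((597.8961791992188, -210.169189453125), (35.82667541503906, 25.769424438476562), 23.951541900634766)
b 135 404 323 ray z.053 [ 0.5061 -0.2601  0.053 ] depth [ 0.5082 -0.2591  0.0505]
b 0.008 1933 mean [ 0.5557 -0.2376  0.013 ] ((564.0628051757812, -230.79791259765625), (192.69696044921875, 90.14723205566406), 24.864028930664062)
b 0.038 416 mean [ 0.5174 -0.2534  0.0429] ((541.2367553710938, -241.32778930664062), (117.11478424072266, 47.92109298706055), 25.016769409179688)
b 0.146 177 mean [ 0.5918 -0.2183  0.1521] ((595.1510620117188, -216.2061767578125), (36.09686279296875, 26.25750160217285), 24.88874626159668)
```

View pics/crop.png

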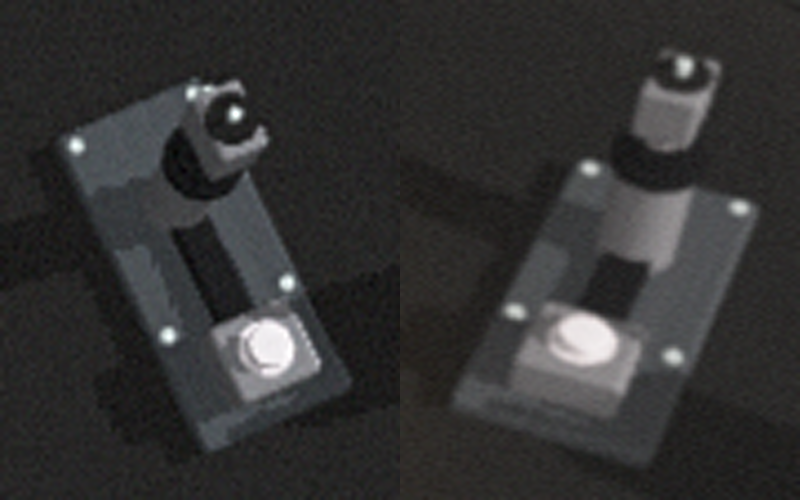

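Crop shows the dark-steel stand with a grey head and a bare round button on its housing (top 430,246; side 404,323), so this is the one. Before moving, I'll check how close the pen pot is and how big the gripper body is.

Run:
```python
from h import *
for n,(x0,x1,y0,y1) in (("a",(470,545,195,255)),("b",(455,530,305,395))):
    W=pts(np.load(f"/tmp/{n}.npz"))[y0:y1,x0:x1].reshape(-1,3)
    for lo,hi in((.03,.09),(.093,.106),(.11,.17)):
        s=W[(W[:,2]>lo)&(W[:,2]<hi)]
        if len(s): print(n,lo,len(s),s.min(0).round(3),s.max(0).round(3))
W=pts(np.load("/tmp/b.npz"))[:150,:150].reshape(-1,3)
yaw=np.radians(68.6); d=W-np.array([.229,.582,.292])
y=d[:,:2]@[np.cos(yaw),np.sin(yaw)]; x=d[:,:2]@[np.sin(yaw),-np.cos(yaw)]
for lo in np.arange(.2,.55,.03):
    m=(W[:,2]>lo)&(W[:,2]<lo+.03)&(abs(x)<.2)&(abs(y)<.2)
    if m.sum()>5: print(lo.round(2),m.sum(),"x",np.percentile(x[m],[2,98]).round(3),"y",np.percentile(y[m],[2,98]).round(3))
o=cv2.resize(np.load("/tmp/b.npz")["color"][:150,:150],(600,600),interpolation=2); cv2.imwrite("pics/g.png",o[:,:,::-1])
```

```text
a 0.03 345 [ 0.521 -0.533  0.03 ] [ 0.648 -0.376  0.09 ]
a 0.093 670 [ 0.52  -0.447  0.093] [ 0.59  -0.377  0.106]
a 0.11 188 [ 0.524 -0.444  0.111] [ 0.578 -0.385  0.16 ]
b 0.03 810 [ 0.516 -0.455  0.03 ] [ 0.562 -0.386  0.09 ]
b 0.093 921 [ 0.517 -0.454  0.093] [ 0.591 -0.383  0.106]
b 0.11 336 [ 0.519 -0.451  0.11 ] [ 0.573 -0.39   0.16 ]
0.2 48 x [-0.01   0.012] y [-0.059  0.047]
0.23 121 x [-0.01   0.012] y [-0.062 -0.051]
0.26 73 x [-0.01   0.012] y [-0.086 -0.055]
0.29 614 x [-0.034  0.039] y [-0.097  0.076]
0.32 882 x [-0.032  0.038] y [-0.1   0.08]
0.35 350 x [-0.02   0.023] y [-0.057 -0.01 ]
0.38 731 x [-0.034  0.038] y [-0.055 -0.001]
0.41 512 x [-0.031  0.035] y [-0.04  -0.005]
0.44 552 x [-0.029  0.034] y [-0.038 -0.005]
0.47 622 x [-0.04   0.058] y [-0.041 -0.006]
0.5 242 x [-0.022  0.059] y [-0.111 -0.02 ]
0.53 302 x [-0.016  0.039] y [-0.171 -0.106]
```

View pics/g.png

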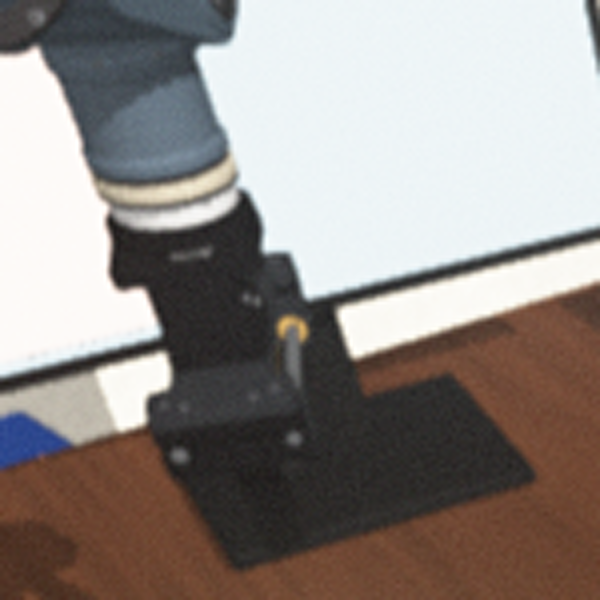

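Body is ±37 mm in tool x and ±95 mm in tool y. With tool y along the stand's y (yaw −65°), it clears the pot by about 30 mm. Moving above the button with the fingers shut.

{"fn": "carry_out", "kwargs": {
  "rows": [
    [[-15,-18,0,0,0,0.45],[-47,-56,0,0,0,1.4],[-79,-94,0,0,0,2.3],[-110,-132,0,0,0,3.25],[-142,-169,0,0,0,4.2],[-173,-206,0,0,0,5.1],[-205,-244,0,0,0,6.0],[-236,-282,0,0,0,7.0],[-268,-319,0,0,0,7.9],[-299,-357,0,0,0,8.8],[-331,-394,0,0,0,9.75],[-362,-432,0,0,0,10.7],[-394,-470,0,0,0,11.6],[-425,-507,0,0,0,12.5],[-457,-545,0,0,0,13.5],[-488,-582,0,0,0,14.4],[-520,-620,0,0,0,15.3],[-551,-657,0,0,0,16.25],[-567,-676,0,0,0,16.7],[-567,-676,0,0,0,16.7]]
  ],
  "fingers": 0,
  "grip_force": 30
}}

```text
time: 2.1
position: [0.51, -0.2591, 0.2917]
tool_rot: [0.977, 0.214, 0.001, 0.001]
ft_force: [0.8, 0.2, 0.6]
grip_width: 0.0005
```

Run:
```python
from h import *
from scipy import ndimage as nd
c=snap("wrist"); np.savez("/tmp/w.npz",**c); W=pts(c); o=robot.get_obs(); print(o["position"].round(4),o["tool_rot"].round(4),o["ft_force"].round(2))
cv2.imwrite("pics/w1.png",c["color"][:,:,::-1])
R=W.reshape(-1,3)
for lo,hi in((.049,.058),(.038,.049),(.147,.156)):
    m=((W[...,2]>lo)&(W[...,2]<hi)&(np.hypot(W[...,0]-.55,W[...,1]+.235)<.09)); l,k=nd.label(m)
    for i in range(1,k+1):
        s=W[l==i]
        if len(s)>100: print(lo,len(s),[int(q) for q in nd.center_of_mass(l==i)][::-1],s.mean(0).round(4),cv2.minAreaRect((s[:,:2]*1000).astype(np.float32)))
```

```text
[ 0.5089 -0.2565  0.2915] [ 9.766e-01  2.149e-01 -3.000e-04 -4.000e-04] [-0.57  0.21  0.01]
0.049 549 [309, 211] [ 0.5105 -0.2543  0.0525] ((510.1985168457031, -254.36672973632812), (21.09454345703125, 21.014429092407227), 5.432095527648926)
0.038 2404 [309, 207] [ 0.5115 -0.254   0.0434] ((509.7296142578125, -254.455322265625), (44.679405212402344, 47.58466720581055), 25.470252990722656)
0.147 3432 [305, 70] [ 0.5962 -0.2144  0.1532] ((596.345947265625, -214.21881103515625), (36.136688232421875, 25.697105407714844), 25.007949829101562)
```

View pics/w1.png

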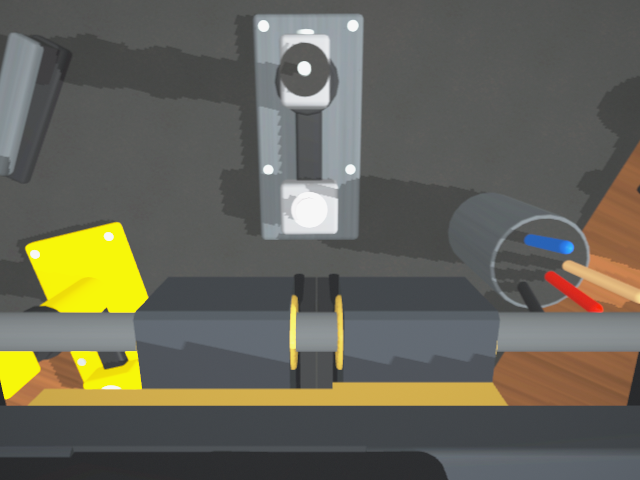

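Wrist view: button (309,211) at (0.510, −0.254) and head (305,70) at (0.596, −0.214), both aligned with the tool. Lowering to just above the button.

{"fn": "carry_out", "kwargs": {
  "rows": [
    [[1,-1,20,0,0,0],[2,-1.5,60,0,0,0],[2,-1.5,100,0,0,0],[2,-1.5,135,0,0,0],[2,-1.5,155,0,0,0],[2,-1.5,160,0,0,0],[2,-1.5,160,0,0,0],[2,-1.5,160,0,0,0]]
  ]
}}

```text
time: 2.95
position: [0.5106, -0.2526, 0.1335]
tool_rot: [0.976, 0.216, 0.001, 0.001]
ft_force: [0.2, -0.0, 0.5]
grip_width: 0.0001
```

{"fn": "carry_out", "kwargs": {
  "rows": [
    [[0,0,4,0,0,0],[0,0,8,0,0,0],[0,0,10,0,0,0],[0,0,12,0,0,0],[0,0,13,0,0,0],[0,0,14,0,0,0],[0,0,14,0,0,0],[0,0,14,0,0,0]]
  ]
}}

```text
time: 3.75
position: [0.5103, -0.253, 0.1184]
tool_rot: [0.976, 0.216, 0.0, 0.0]
ft_force: [-0.3, 0.1, 3.7]
grip_width: 0.0005
```

{"fn": "carry_out", "kwargs": {
  "rows": [
    [[0,0,1,0,0,0],[0,0,2,0,0,0],[0,0,2.5,0,0,0],[0,0,2.5,0,0,0],[0,0,2.5,0,0,0]]
  ]
}}

```text
time: 4.25
position: [0.5103, -0.253, 0.117]
tool_rot: [0.976, 0.216, 0.0, 0.0]
ft_force: [-1.9, 0.7, 12.3]
grip_width: -0.0
```

12 N, well above the 5 N needed for full travel, so the button is at its end stop. Rising and looking at the head.

{"fn": "carry_out", "kwargs": {
  "rows": [
    [[0,0,-10,0,0,0],[0,0,-45,0,0,0],[0,0,-90,0,0,0],[0,0,-135,0,0,0],[0,0,-165,0,0,0],[0,0,-175,0,0,0],[0,0,-175,0,0,0],[0,0,-175,0,0,0]]
  ],
  "fingers": 0.9
}}

```text
time: 5.05
position: [0.5092, -0.2522, 0.289]
tool_rot: [0.976, 0.216, -0.001, -0.001]
ft_force: [-0.5, 0.5, -0.6]
grip_width: 0.0565
```

Run:
```python
from h import *
from scipy import ndimage as nd
c=snap("wrist"); W=pts(c); o=robot.get_obs(); p=o["position"]; print(p.round(4),o["tool_rot"].round(4),o["ft_force"].round(2),o["grip_width"])
cv2.imwrite("pics/w2.png",c["color"][:,:,::-1])
near=(np.hypot(W[...,0]-.596,W[...,1]+.214)<.03)&(W[...,2]>.14)
h,e=np.histogram(W[near][:,2],bins=np.arange(.14,.2,.002)); print(dict(zip(e.round(3).tolist(),h.tolist())))
z=e[h.argmax()]+.001; s=W[near&(abs(W[...,2]-z)<.0035)]
print(s.mean(0).round(4),cv2.minAreaRect((s[:,:2]*1000).astype(np.float32)))
b=W[(np.hypot(W[...,0]-.51,W[...,1]+.2544)<.008)]; print("button",np.nanmedian(b[:,2]))
```

```text
[ 0.5091 -0.2521  0.2885] [ 0.9764  0.2158 -0.0015 -0.0018] [-0.5   0.44  0.07] 0.06036202346152453
{0.14: 1, 0.142: 1, 0.144: 0, 0.146: 0, 0.148: 1, 0.15: 7, 0.152: 25, 0.154: 64, 0.156: 9, 0.158: 1, 0.16: 1, 0.162: 26, 0.164: 358, 0.166: 1165, 0.168: 1602, 0.17: 916, 0.172: 7, 0.174: 28, 0.176: 118, 0.178: 4, 0.18: 0, 0.182: 0, 0.184: 0, 0.186: 0, 0.188: 0, 0.19: 0, 0.192: 0, 0.194: 0, 0.196: 0}
[ 0.5964 -0.2142  0.1688] ((596.3502197265625, -214.32061767578125), (35.59462356567383, 25.6448974609375), 24.904273986816406)
button 0.05267554312183037
```

View pics/w2.png

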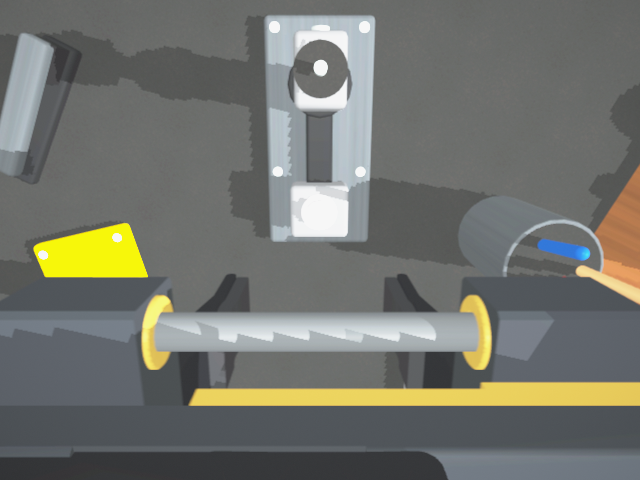

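Wrist view: head at (320,70) has popped up about 16 mm (top face now 0.168 m), and the button is back up. Column is unlocked. Going over the head, down onto it and gripping.

{"fn": "carry_out", "kwargs": {
  "rows": [
    [[10,0,0,0,0,0],[40,1,0,0,0,0],[75,2,0,0,0,0],[92,2.5,0,0,0,0],[95,2.5,0,0,0,0],[95,2.5,10,0,0,0],[95,2.5,35,0,0,0],[95,2.5,60,0,0,0],[95,2.5,77,0,0,0],[95,2.5,81,0,0,0],[95,2.5,81,0,0,0]]
  ],
  "fingers": 0.9
}}

```text
time: 6.2
position: [0.5961, -0.2152, 0.2085]
tool_rot: [0.977, 0.215, -0.001, -0.001]
ft_force: [-0.7, -0.5, -0.2]
grip_width: 0.0784
```

{"fn": "carry_out", "kwargs": {
  "rows": [
    [[0,0,0,0,0,0],[0,0,0,0,0,0],[0,0,0,0,0,0],[0,0,0,0,0,0],[0,0,0,0,0,0],[0,0,0,0,0,0],[0,0,0,0,0,0],[0,0,0,0,0,0]]
  ],
  "fingers": 0,
  "grip_force": 40
}}

```text
time: 7.0
position: [0.5968, -0.2139, 0.2094]
tool_rot: [0.976, 0.216, -0.0, -0.001]
ft_force: [-0.7, 2.2, 0.6]
grip_width: 0.0256
```

Holding the head (opening 25.6 mm). Pulling up about 95 mm first.

{"fn": "carry_out", "kwargs": {
  "rows": [
    [[0,0,-4,0,0,0],[0,0,-12,0,0,0],[0,0,-22,0,0,0],[0,0,-32,0,0,0],[0,0,-40,0,0,0],[0,0,-46,0,0,0],[0,0,-52,0,0,0],[0,0,-60,0,0,0],[0,0,-70,0,0,0],[0,0,-80,0,0,0],[0,0,-88,0,0,0],[0,0,-93,0,0,0],[0,0,-95,0,0,0],[0,0,-95,0,0,0],[0,0,-95,0,0,0]]
  ]
}}

```text
time: 8.5
position: [0.5967, -0.2142, 0.3041]
tool_rot: [0.976, 0.216, -0.001, -0.001]
ft_force: [0.8, 5.4, -7.0]
grip_width: 0.0259
```

{"fn": "carry_out", "kwargs": {
  "rows": [
    [[0,0,-2,0,0,0],[0,0,-4,0,0,0],[0,0,-6,0,0,0],[0,0,-7,0,0,0],[0,0,-8,0,0,0],[0,0,-8,0,0,0],[0,0,-8,0,0,0]]
  ]
}}

```text
time: 9.2
position: [0.5967, -0.2142, 0.3119]
tool_rot: [0.976, 0.216, -0.001, -0.001]
ft_force: [0.2, 4.7, -7.5]
grip_width: 0.0256
```

{"fn": "carry_out", "kwargs": {
  "rows": [
    [[0,0,-1,0,0,0],[0,0,-2,0,0,0],[0,0,-2.5,0,0,0],[0,0,-2.5,0,0,0],[0,0,-2.5,0,0,0]]
  ]
}}

```text
time: 9.7
position: [0.5967, -0.2143, 0.3141]
tool_rot: [0.976, 0.216, -0.001, -0.001]
ft_force: [0.1, 5.0, -9.1]
grip_width: 0.026
```

{"fn": "carry_out", "kwargs": {
  "rows": [
    [[0,0,-0.5,0,0,0],[0,0,-1,0,0,0],[0,0,-1.5,0,0,0],[0,0,-1.5,0,0,0],[0,0,-1.5,0,0,0]]
  ]
}}

```text
time: 10.2
position: [0.5967, -0.2143, 0.3142]
tool_rot: [0.976, 0.216, -0.001, -0.002]
ft_force: [2.1, 4.9, -16.2]
grip_width: 0.0257
```

Force climbed to 16 N with no further movement, so it's against the hard stop. Total rise is 16 + 105 ≈ 121 mm. Checking that the head hasn't slipped in the grip and that the bystanders haven't moved.

Run:
```python
from h import *
a=snap("top"); b=snap("side"); o=robot.get_obs(); print(o["position"].round(4),o["ft_force"].round(1),o["grip_width"])
A=np.load("/tmp/a.npz"); 
for n,(x0,x1,y0,y1) in dict(mug=(115,180,180,240),stapler=(300,335,225,290),pot=(490,530,200,245),tape=(525,575,135,205)).items():
    print(n,"mean diff",np.abs(a["color"][y0:y1,x0:x1].astype(int)-A["color"][y0:y1,x0:x1]).mean().round(2))
W=pts(b); m=(np.hypot(W[...,0]-.594,W[...,1]+.217)<.03)
z=W[m][:,2]; h,e=np.histogram(z,bins=np.arange(.08,.3,.01)); print(dict(zip(e.round(2).tolist(),h.tolist())))
cv2.imwrite("pics/fin.png",cv2.resize(b["color"][130:400,300:560],(780,600) if 0 else (578,600),interpolation=2)[:,:,::-1])
```

```text
[ 0.5966 -0.2143  0.3142] [  2.2   5.7 -15.3] 0.02569467280690012
mug mean diff 56.95
stapler mean diff 97.32
pot mean diff 35.83
tape mean diff 21.5
{0.08: 41, 0.09: 151, 0.1: 45, 0.11: 48, 0.12: 51, 0.13: 49, 0.14: 48, 0.15: 42, 0.16: 136, 0.17: 35, 0.18: 36, 0.19: 34, 0.2: 41, 0.21: 40, 0.22: 29, 0.23: 14, 0.24: 78, 0.25: 116, 0.26: 121, 0.27: 212, 0.28: 83}
```

View pics/fin.png

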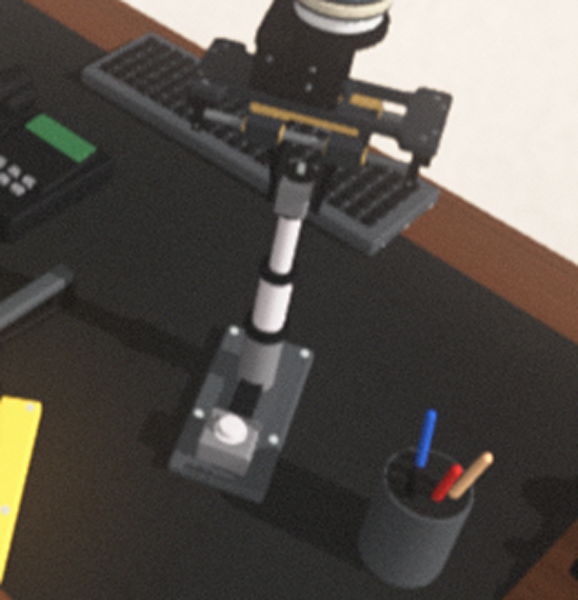

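Both sections are out: the tube collar is at 0.096 m, the middle collar at about 0.16 m and the head top at about 0.27 m. The top-view differences come from the arm blocking the view, so I'll compare bystanders in the side view and then hand in.

Run:
```python
from h import *
b=snap("side"); B=np.load("/tmp/b.npz")
for n,(x0,x1,y0,y1) in dict(mug=(222,262,138,190),stapler=(275,340,245,285),pot=(460,515,312,395)).items():
    print(n,np.abs(b["color"][y0:y1,x0:x1].astype(int)-B["color"][y0:y1,x0:x1]).mean().round(2))
o=robot.get_obs(); print(o["time"],o["position"].round(4),o["ft_force"].round(1),o["grip_width"])
print(robot.hand_in())
```

```text
mug 5.68
stapler 5.19
pot 4.57
10.35 [ 0.5967 -0.2143  0.3142] [  2.    4.9 -15.6] 0.025764185304614974
the job is handed in; nothing more can be done
None
```

The stand is up at full height, and I handed the job in at 10.35 s with the gripper still holding the head against the second stop.

- **Button:** I pressed it with shut fingers until the force reached about 12 N, well past the 5 N needed for full travel. The head then popped up about 16 mm.
- **Pull:** I gripped the head across its 26 mm sides at 40 N and pulled it straight up about 105 mm. That makes about 121 mm in all, against 120 mm expected. At the end the force rose to about 16 N with no further movement, which is the hard stop.
- **Last checks:** Position, grip opening (25.8 mm) and pull (about 15.6 N) were steady. The side view showed both column sections out.
- **Bystanders:** In the side view the mug, stapler and pen pot differed from the start only at about noise level. An earlier comparison in the top view showed large differences. I put these down to the arm blocking that view and its shadow, but did not check that separately.
- **Camera disagreement:** At the start the side and top cameras differed by about 7–10 mm on where the stand was, more than the stated 2 mm. I used the close-up wrist view instead.

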